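# Change the oil station over to the standby drum

### The arm

A 6-joint arm with a two-finger parallel gripper is mounted at the origin on the work surface. World frame = base frame: x ahead of the robot, y to its left, z up, the work surface at z = 0. Lengths are in mm, angles in rad, forces in N, time in s.
With the tool pointing down it reaches from about 350 to 875 mm from the base axis. Payload 4.2 kg.
Tool frame: the origin (TCP) lies at the very end of the fingers, on their centre line; the grasp point (between the pads) lies 19 mm behind it; z points along the fingers, y is the line along which they close (so a half turn about z gives the same grasp; the last joint's range is limited). The gripper opens to 85 mm and grips with 20 to 120 N. Pads are 22 mm wide; open, the fingers measure 114 mm over their backs; the gripper's body (76 mm by 85 mm) begins 54 mm behind the grasp point. The pads swing forward as they close: fully open they stand 13 mm farther back than shut.
Start: joints at [1.402, 0.385, 0.008, 0, -1.194, -0.259], TCP at [259.26, 568.668, 231.312] pointing down, gripper open.
Joint ranges: [-3.14, 3.14], [-1.21, 2.06], [-1.07, 1.41], [-3.16, 2.05], [-2.99, -0.16], [-3.1, 3.1]. Speed limits (rad/s): [2.79, 2.79, 3.14, 3.14, 3.14, 3.14].

### API

Orientations are given as a unit quaternion [x, y, z, w].
In Python, from bench import read_state, get_image, get_calibration, job_done gives the robot as it stands.
- The arm moves only by the shell command python3 -m creep 'ROWS'. ROWS is a JSON object of lists of equal length, an entry for each row: "translation": the shift along the world's x, y, z in cm, a list of three; "delta_rot": the turn, a rotation vector about the world's x, y, z in degrees, a list of three; "hand": the finger opening in cm, from 0 to 8.54. A call has 1 to 8 rows; each row is the pose to reach, as a shift and turn from the pose commanded when the call began; what a row does not reach only later rows make up. A row lasts 1/8 s, in which the tool goes at most 62.5 mm and 10.7 degrees, less where a joint would pass 70% of its speed; a pose out of reach is approached as far as the arm can. A call with a gripper value outside its range is refused whole. The fingers move at their own pace and stop on an object; the grip force is fixed at half the most. Time passes only in rows, so rows that repeat a pose let the fingers close. It gives the time, the measured TCP pose, the force, the opening and the grip force at its end, in the units of the state.
- read_state(): the state, without advancing time (a new reading comes with each control period).
- get_image(name): name is "side" or "top"; returns (picture, depth): 384x512x3 uint8, red, green, blue; 384x512 float32, mm along the optical axis (not along the pixel's ray), 0 where there is no reading.
- get_calibration(name): a dict with "intrinsics" (3x3 intrinsics, pixels), "xyz" and "attitude" of the camera in the world. Camera axes: x right, y down, z forward; pixel columns grow to the right and rows downward; lengths in mm; the calibration is good to about 2 mm. A picture is of the moment at which its call begins. get_calibration takes no time and is no camera call.
- job_done(): hands the job in; it is judged then, once.
The state is a dict: "clock": time; "joints": joint angles; "joint_vel": joint speeds; "joint_efforts": joint torques, N m; "position": TCP position; "ee_rot": TCP orientation; "contact_force": force on the tool from outside, world axes, zero at the start; "wrist_torque": the same for the moment, N m; "gripper_width": finger opening in mm; "grasp_force": force on a finger pad.
Only numpy, scipy, OpenCV 4.12 (cv2) and the standard library are available. Lean on these libraries where they do the work, as an engineer would, in place of code of your own. Each camera call takes 0.05 s, during which the arm holds its last target. There are 200 camera calls.

### The job

Change the oil filling station over to its other drum: of the two long levers on the feed pipes, push shut the one that now stands open (lying along its pipe), then push the other one fully open, each right round to its stop and never both open at once. Push gently with a fingertip against the side of the lever; do not pinch or wrench it. Leave the short outlet lever beside the spout shut, and leave the jug, jar, spanner, bottles, funnel and tape where they stand.

Things in the scene. Friction and masses are not known exactly. Their poses are not given: they have to be found in the camera images.
- skid: White base plate of the station, 400 x 520 x 6 mm, fixed. On it: two feed lines 200 mm apart, a cross header pipe nearer the robot (29 mm, axis 136 mm above the table), at its right-hand end the outlet valve and a spout over a drip tray. Origin: table level, midway between the two feed valve stems; x away from the robot along the feed pipes, y left, z up. Nothing on it is higher than 193 mm.
- line_a: Feed line of the drum in use (valve starts open): fixed 27 mm steel pipe with a lever ball valve, coming up from a flange at its far end and running towards the robot into the header. May be the left or the right line. Origin: on the skid plate, 6 mm above the table, below the valve stem; x along the pipe away from the robot, z up. Pipe top 144 mm above the origin.
- line_b: Feed line of the standby drum (valve starts shut): fixed 27 mm steel pipe with a lever ball valve, coming up from a flange at its far end and running towards the robot into the header. May be the left or the right line. Origin: on the skid plate, 6 mm above the table, below the valve stem; x along the pipe away from the robot, z up. Pipe top 144 mm above the origin.
- valve_a (a joint): Lever of line_a, open or nearly so at the start. 0 = shut: square across its pipe, pointing to the left (skid +y), at its stop. 1.571 rad = fully open: along its pipe, pointing away from the robot (skid +x), at its other stop. It opens clockwise seen from above, is stiff (0.5 N m: about 6 N of push at the middle of the sleeve) and stays where it is left.
- valve_b (a joint): Lever of line_b, shut or nearly so at the start. 0 = shut: square across its pipe, pointing to the left (skid +y), at its stop. 1.571 rad = fully open: along its pipe, pointing away from the robot (skid +x), at its other stop. It opens clockwise seen from above, is stiff (0.5 N m: about 6 N of push at the middle of the sleeve) and stays where it is left.
- stem_a (a point): Point on the vertical turning axis of valve_a, at the mid-height of its lever's sleeve (188 mm above the table).
- stem_b (a point): The same point for valve_b.
- grip_a (a point): Middle of the black plastic sleeve on the lever of valve_a, 85 mm from the turning axis. The sleeve is 18 mm wide, 10 mm thick (183 to 193 mm above the table) and reaches from 45 to 125 mm from the axis. The air below it is free down to the pipe.
- grip_b (a point): The same for valve_b: middle of the sleeve, 85 mm from the axis; same sizes.
- outlet (a joint): Short lever (95 mm, black sleeve 16 mm wide, 182 mm above the table at its middle) of the outlet valve at the right-hand end of the header, beside the spout. 0 = shut (across the header, pointing towards the robot), 1.571 = open (along the header). It starts shut and must stay so.
- jug: Steel measuring mug, 72 mm across, 72 mm high, loose in the drip tray under the spout. Origin: centre of its underside, z up.
- jar: Small clear jar with a white lid, 54 mm across, 75 mm high, standing loose on the plate between the feed lines. Origin: centre of its underside.
- spanner: Steel spanner, 150 mm long, lying loose on the plate beside the left-hand feed pipe. Origin: about the middle of its underside.
- bottle1: Amber oil bottle, 92 mm across, 257 mm high, standing loose on the bench left of the station. Origin: centre of its underside.
- bottle2: The same kind of bottle, on the right of the station.
- funnel: White plastic funnel standing mouth down on the bench, 110 mm across, 100 mm high, on the left. Origin: centre of its mouth, on the bench.
- tape: Roll of packing tape lying flat on the bench, 110 mm across, 48 mm high, on the left. Origin: centre of its underside.

How it is judged:
By the outcome, as a careful person would: the job done as asked, in the order asked, and still so for the second after the job is handed in, with the robot touching nothing.
It also fails if it takes over 54 s, if anything falls off the work surface, if the arm or the gripper's body presses on something with over 40 N, if the wrist force passes 120 N, or if a joint passes its speed limit or range.

## Working session

There is one attempt and no reset: what is moved stays moved. The work goes in short steps, Python scripts to look and compute and a shell command to move; the robot and the scene stay as the last step left them, time stands still between calls to the robot, and variables do not carry over. Pictures are saved under pics/ and viewed, at most 10 in all, crops included, and the job is handed in when it is done.

```bash
mkdir -p pics
cat > h.py <<'E'
import numpy as np,cv2
from bench import *
from scipy.spatial.transform import Rotation as R
def snap(n,f):
    p,d=get_image(n); cv2.imwrite(f'pics/{f}.png',p[:,:,::-1]); np.save(f'pics/{f}.npy',d); return p,d
def cam(n):
    c=get_calibration(n); K=np.array(c['intrinsics']); a=np.array(c['attitude'])
    r=R.from_quat(a).as_matrix() if a.size==4 else a.reshape(3,3) if a.size==9 else None
    return K,r,np.array(c['xyz'])
def px(n,u,v,z=None,d=None):
    K,r,t=cam(n); ray=r@np.linalg.solve(K,[u,v,1.])
    return t+ray*((z-t[2])/ray[2] if z is not None else d)
E
python3 - <<'E'
from h import *
print(get_calibration('top'),get_calibration('side'))
snap('top','t0');snap('side','s0')
s=read_state();print(s)
E
```

```text
{'intrinsics': array([[360.71524565,   0.        , 263.67769319],
       [  0.        , 360.71524565, 189.00517242],
       [  0.        ,   0.        ,   1.        ]]), 'xyz': array([ 420.24152439,   10.28992537, 1327.61978642]), 'attitude': array([ 0.71067866, -0.70273687,  0.02826556, -0.01725686])} {'intrinsics': array([[429.90821349,   0.        , 260.30726138],
       [  0.        , 429.90821349, 189.36764674],
       [  0.        ,   0.        ,   1.        ]]), 'xyz': array([ 204.31701127, -827.29260706, 1143.14563669]), 'attitude': array([ 0.92294241, -0.14600396,  0.05391584, -0.35206993])}
{'clock': 0.1, 'joints': array([ 1.40160832e+00,  3.85492002e-01,  6.80335211e-03, -4.29620909e-04,
       -1.19401917e+00, -2.58586006e-01]), 'joint_vel': array([-0.00139577, -0.00116698,  0.00241121, -0.00054169,  0.00141162,
        0.00018932]), 'joint_efforts': array([-9.43366067e-04, -3.93318558e+01,  1.88930315e+01,  4.19801116e+00,
       -2.55954052e-03,  9.99783680e-06]), 'position': array([259.0587203 , 568.22445414, 230.34031995]), 'ee_rot': array([ 9.77195958e-01, -2.12337247e-01, -1.56760965e-04,  9.63711752e-04]), 'contact_force': array([ 0.34417281,  0.39600778, -0.19965657]), 'wrist_torque': array([-0.03483745, -0.00534516,  0.0103703 ]), 'grasp_force': 0.0, 'gripper_width': 85.56575978640024}
```

View pics/t0.png

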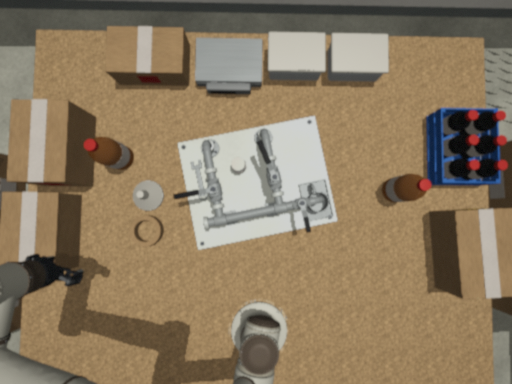

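View pics/s0.png

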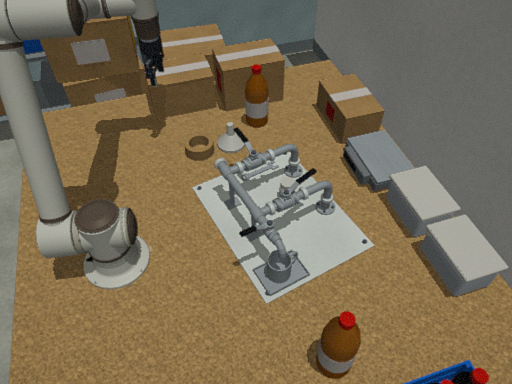

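The left lever at about (187,194) points square across its pipe, so it is shut (valve_b). The right lever at about (263,150) lies along its pipe, so it is open (valve_a). The outlet lever is at (307,224). I'll enlarge the crop.

Run:
```python
import cv2
im=cv2.imread('pics/t0.png')[110:250,165:345]
cv2.imwrite('pics/t0c.png',cv2.resize(im,None,fx=4.25,fy=4.25,interpolation=cv2.INTER_CUBIC))
```

```text
(no output)
```

View pics/t0c.png

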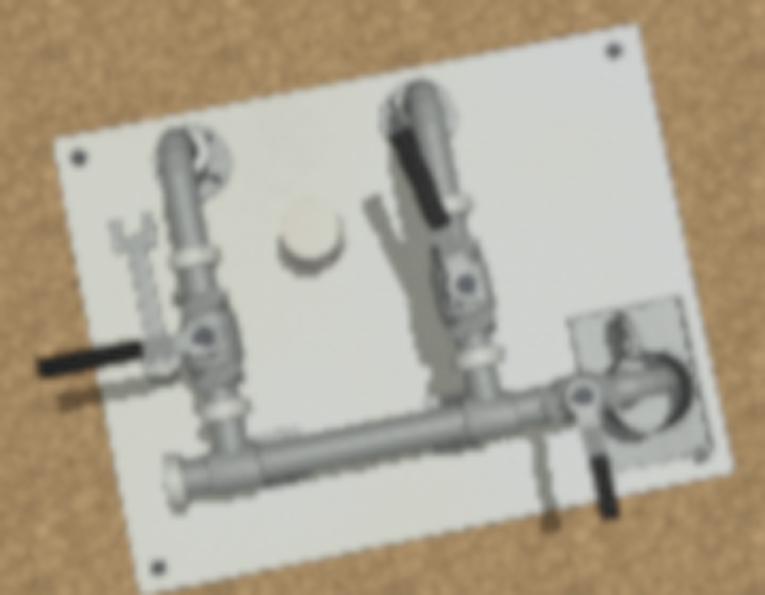

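The crop shows stem_b at (205,336) with its sleeve running (140,350) to (40,367). Stem_a is at (466,284) with its sleeve running (443,222) to (398,130). The plate corners are (55,142), (637,25), (733,468) and (140,592).

```bash
cat >> h.py <<'E'
def c2w(u,v,z): return px('top',(u+.5)/4.25-.5+165,(v+.5)/4.25-.5+110,z)[:2]
E
python3 - <<'E'
from h import *
C=[c2w(u,v,6) for u,v in [(55,142),(637,25),(733,468),(140,592)]]
print('corners',np.round(C)); c=np.mean(C,0)
ex=(C[0]-C[3]+C[1]-C[2]);ey=(C[0]-C[1]+C[3]-C[2]); print(np.degrees(np.arctan2(ex[1],ex[0])),np.degrees(np.arctan2(-ey[0],ey[1])), [np.linalg.norm(v)/2 for v in(ex,ey)])
a=c2w(466,284,190);b=c2w(205,336,190); d=b-a; yaw=np.arctan2(-d[0],d[1])
print('stems',a,b,np.linalg.norm(d),np.degrees(yaw))
for n,s,p,q in [('a',a,(443,222),(398,130)),('b',b,(140,350),(40,367))]:
    P=c2w(*p,190);Q=c2w(*q,190); v=(P+Q)/2-s; print(n,P,Q,np.linalg.norm(P-s),np.linalg.norm(Q-s),np.degrees(np.arctan2(v[1],v[0])-yaw))
print('outlet',c2w(583,398,185),c2w(610,515,182)); print('header',c2w(180,482,150))
for n,u,v in [('b1 cap',91,146),('b1',120,160),('fun',143,194)]: print(n,px('top',u,v,250 if 'cap' in n else 80)[:2])
E
```

```text
corners [[ 672.  310.]
 [ 782. -196.]
 [ 396. -280.]
 [ 285.  227.]]
12.109160576784232 12.320228553683364 [np.float64(395.2938696773782), np.float64(518.666042941843)]
stems [533.99271691 -40.16559491] [492.85396163 153.27440001] 197.7660962350789 12.00618203956198
a [580.3243848  -22.55289407] [649.36835156  11.88999152] 49.566426950130946 126.57535759776488 11.301624399803584
b [481.89204352 201.13770668] [468.44049508 274.62793704] 49.10254345593828 123.78488719614839 89.80165094207156
outlet [ 450.12192466 -128.50833301] [ 363.31806565 -149.36025374]
header [383.52253982 175.13584744]
b1 cap [612.77132382 512.31050707]
b1 [595.58157368 489.84501826]
fun [478.67501776 406.84603474]
```

```bash
cat >> h.py <<'E'
S={'a':np.array([534,-40.]),'b':np.array([493,154.])}
YAW=12.1
u=lambda d: np.array([np.cos(np.radians(d)),np.sin(np.radians(d))])
def pose(k,th,gap=0,z=175,r=85):   # th: lever angle, deg from pipe direction (0 open, 90 shut); returns cm and tool-x heading
    w=th+YAW; n=u(w+90 if k=='a' else w-90)
    p=S[k]+r*u(w)-(20+gap)*n
    return np.array([p[0],p[1],z])/10, (w-90)   # tool x heading
def rows(start,h0,ps):
    for p,h in ps: print(np.round(p-start,1).tolist(), round(h-h0,1))
E
python3 - <<'E'
from h import *
st=np.array([25.926,56.867,23.131]);h0=-24.5
p,h=pose('a',11.3,15,235);rows(st,h0,[(p,h)])
print(p,h)
q0=pose('a',11.3,15)
rows(*q0,[pose('a',11.3,8),pose('a',11.3,3),pose('a',11.3,0)])
print('arc');q1=pose('a',11.3);rows(*q1,[pose('a',t) for t in range(16,96,5)])
E
```

```text
[36.7, -60.7, 0.4] -42.1
[62.59093194 -3.83638412 23.5       ] -66.6
[-0.3, 0.6, 0.0] 0.0
[-0.5, 1.1, 0.0] 0.0
[-0.6, 1.4, 0.0] 0.0
arc
[-0.2, 0.7, 0.0] 4.7
[-0.4, 1.4, 0.0] 9.7
[-0.7, 2.1, 0.0] 14.7
[-1.0, 2.8, 0.0] 19.7
[-1.4, 3.5, 0.0] 24.7
[-1.9, 4.1, 0.0] 29.7
[-2.4, 4.6, 0.0] 34.7
[-3.0, 5.1, 0.0] 39.7
[-3.6, 5.6, 0.0] 44.7
[-4.2, 6.0, 0.0] 49.7
[-4.9, 6.4, 0.0] 54.7
[-5.6, 6.7, 0.0] 59.7
[-6.3, 6.9, 0.0] 64.7
[-7.1, 7.1, 0.0] 69.7
[-7.8, 7.2, 0.0] 74.7
[-8.6, 7.2, 0.0] 79.7
```

```bash
python3 -m creep '{"translation":[[2.3,-3.8,0.5],[4.6,-7.6,0.5],[6.9,-11.4,0.5],[9.2,-15.2,0.5],[11.5,-19,0.5],[13.8,-22.8,0.5],[16.1,-26.6,0.5],[18.4,-30.4,0.5]],"delta_rot":[[0,0,-3],[0,0,-6],[0,0,-9],[0,0,-12],[0,0,-15],[0,0,-18],[0,0,-20],[0,0,-22]],"hand":[0,0,0,0,0,0,0,0]}'
python3 -m creep '{"translation":[[2.6,-4.3,0],[5.2,-8.6,0],[7.8,-12.9,0],[10.4,-17.2,0],[13,-21.5,0],[15.6,-25.8,0],[18.3,-30.3,0],[18.3,-30.3,0]],"delta_rot":[[0,0,-3],[0,0,-6],[0,0,-9],[0,0,-12],[0,0,-15],[0,0,-18],[0,0,-20],[0,0,-20]],"hand":[0,0,0,0,0,0,0,0]}'
```

```text
clock: 1.1
position: [443.6, 263.2, 236.0]
ee_rot: [0.919, -0.395, -0.0, 0.0]
contact_force: [1.1, -0.1, -0.5]
gripper_width: 0.2
grasp_force: 0.0
clock: 2.1
position: [626.9, -41.3, 234.7]
ee_rot: [0.835, -0.55, -0.001, 0.001]
contact_force: [0.8, -0.0, -0.5]
gripper_width: -0.2
grasp_force: 0.0
```

```bash
python3 -m creep '{"translation":[[0,0,-2],[0,0,-4],[0,0,-6],[0,0,-6]],"delta_rot":[[0,0,0],[0,0,0],[0,0,0],[0,0,0]],"hand":[0,0,0,0]}'
python3 - <<'E'
from h import *
p,d=get_image('top');im=p[110:250,165:345,::-1]
cv2.imwrite('pics/t1c.png',cv2.resize(im,None,fx=4.25,fy=4.25,interpolation=cv2.INTER_CUBIC))
p,d=get_image('side');im=p[140:270,190:360,::-1]
cv2.imwrite('pics/s1c.png',cv2.resize(im,None,fx=4.5,fy=4.5,interpolation=cv2.INTER_CUBIC))
E
```

```text
clock: 2.6
position: [624.6, -37.6, 174.4]
ee_rot: [0.836, -0.548, -0.002, 0.001]
contact_force: [0.5, 0.1, -0.5]
gripper_width: -0.3
grasp_force: 0.0
```

View pics/s1c.png

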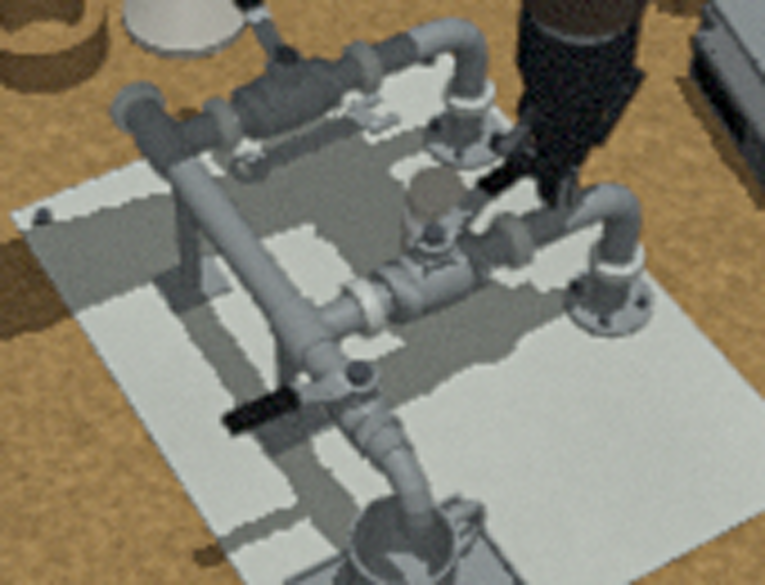

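The crop shows the fingertip at (560,190), beside the lever sleeve at (490,185) on its right-hand side and clear of it. Next I'll approach and start the arc.

```bash
python3 -m creep '{"translation":[[-0.2,0.4,0],[-0.4,0.8,0],[-0.5,1.1,0],[-0.6,1.4,0]],"delta_rot":[[0,0,0],[0,0,0],[0,0,0],[0,0,0]],"hand":[0,0,0,0]}'
python3 -m creep '{"translation":[[-0.2,0.7,0],[-0.4,1.4,0],[-0.7,2.1,0],[-1.0,2.8,0],[-1.4,3.5,0],[-1.9,4.1,0],[-2.4,4.6,0],[-3.0,5.1,0]],"delta_rot":[[0,0,4.7],[0,0,9.7],[0,0,14.7],[0,0,19.7],[0,0,24.7],[0,0,29.7],[0,0,34.7],[0,0,39.7]],"hand":[0,0,0,0,0,0,0,0]}'
```

```text
clock: 3.2
position: [620.7, -25.2, 176.8]
ee_rot: [0.836, -0.548, 0.001, 0.001]
contact_force: [2.5, -6.0, -0.6]
gripper_width: -0.0
grasp_force: 3.2
clock: 4.2
position: [591.1, 25.0, 176.9]
ee_rot: [0.973, -0.23, 0.001, 0.001]
contact_force: [4.0, -7.1, -0.8]
gripper_width: 0.0
grasp_force: 3.0
```

```bash
python3 -m creep '{"translation":[[-0.6,0.5,0],[-1.2,0.9,0],[-1.9,1.3,0],[-2.6,1.6,0],[-3.3,1.8,0],[-4.1,2.0,0],[-4.8,2.1,0],[-4.8,2.1,0]],"delta_rot":[[0,0,5],[0,0,10],[0,0,15],[0,0,20],[0,0,25],[0,0,30],[0,0,35],[0,0,35]],"hand":[0,0,0,0,0,0,0,0]}'
python3 -m creep '{"translation":[[-0.3,0,0],[-0.6,0,0],[-0.8,0,0],[-0.8,0,0]],"delta_rot":[[0,0,2],[0,0,4],[0,0,4],[0,0,4]],"hand":[0,0,0,0]}'
```

```text
clock: 5.2
position: [543.7, 47.6, 177.3]
ee_rot: [0.997, 0.072, 0.002, 0.0]
contact_force: [3.5, -1.5, 0.3]
gripper_width: 0.2
grasp_force: 1.7
clock: 5.7
position: [536.8, 48.0, 177.4]
ee_rot: [0.994, 0.106, 0.003, -0.0]
contact_force: [5.4, -1.9, -0.4]
gripper_width: -0.2
grasp_force: 2.7
```

```bash
python3 -m creep '{"translation":[[-0.2,0,0],[-0.3,0,0],[-0.3,0,0]],"delta_rot":[[0,0,0],[0,0,0],[0,0,0]],"hand":[0,0,0]}'
python3 -m creep '{"translation":[[-0.2,0,0],[-0.3,0,0],[-0.3,0,0]],"delta_rot":[[0,0,0],[0,0,0],[0,0,0]],"hand":[0,0,0]}'
```

```text
clock: 6.08
position: [536.6, 48.2, 177.6]
ee_rot: [0.994, 0.107, 0.006, -0.0]
contact_force: [14.1, -4.2, -5.8]
gripper_width: 0.1
grasp_force: 6.0
clock: 6.45
position: [536.5, 48.6, 178.0]
ee_rot: [0.994, 0.107, 0.009, -0.0]
contact_force: [19.8, -5.9, -9.6]
gripper_width: -0.1
grasp_force: 9.1
```

The force rose with no further motion, so lever a is at its stop. I'll back off, lift and look.

```bash
python3 -m creep '{"translation":[[0.8,0.1,0],[1.8,0.3,0],[3,0.6,0],[3,0.6,2],[3,0.6,4],[3,0.6,6],[3,0.6,6]],"delta_rot":[[0,0,0],[0,0,0],[0,0,0],[0,0,0],[0,0,0],[0,0,0],[0,0,0]],"hand":[0,0,0,0,0,0,0]}'
python3 - <<'E'
from h import *
p,d=get_image('side');im=p[140:270,190:360,::-1]
cv2.imwrite('pics/s2c.png',cv2.resize(im,None,fx=4.5,fy=4.5,interpolation=cv2.INTER_CUBIC))
st=np.array([55.83,5.37,23.63]);h0=12.2
q=pose('b',90,15,236);rows(st,h0,[q]); print('app');q=pose('b',90,15);rows(*q,[pose('b',90,0)])
q=pose('b',90);rows(*q,[pose('b',t) for t in range(85,-2,-5)])
E
```

```text
clock: 7.32
position: [559.2, 54.2, 237.7]
ee_rot: [0.994, 0.106, 0.002, -0.0]
contact_force: [0.1, 0.6, 0.0]
gripper_width: 0.1
grasp_force: 0.0
[-11.7, 17.6, -0.0] -0.1
app
[1.5, 0.3, 0.0] 0.0
[0.7, 0.3, 0.0] -5.0
[1.4, 0.5, 0.0] -10.0
[2.2, 0.7, 0.0] -15.0
[2.9, 0.8, 0.0] -20.0
[3.7, 0.8, 0.0] -25.0
[4.4, 0.8, 0.0] -30.0
[5.2, 0.7, 0.0] -35.0
[5.9, 0.6, 0.0] -40.0
[6.7, 0.3, 0.0] -45.0
[7.4, 0.0, 0.0] -50.0
[8.1, -0.3, 0.0] -55.0
[8.7, -0.7, 0.0] -60.0
[9.3, -1.2, 0.0] -65.0
[9.9, -1.7, 0.0] -70.0
[10.4, -2.2, 0.0] -75.0
[10.9, -2.8, 0.0] -80.0
[11.3, -3.5, 0.0] -85.0
[11.6, -4.2, 0.0] -90.0
```

View pics/s2c.png

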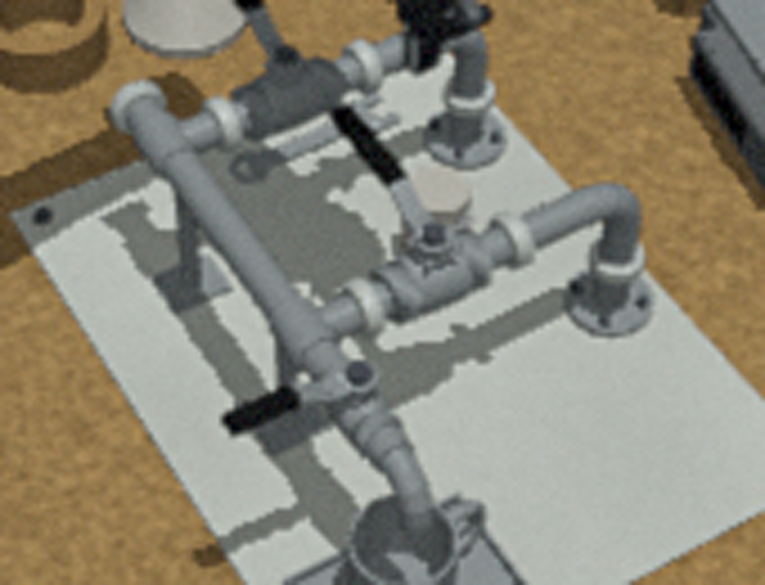

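Lever a now lies square across its pipe, with its sleeve running from (340,110) to (400,180). The jar and outlet lever have not moved. On to lever b.

```bash
python3 -m creep '{"translation":[[-3,4.4,0],[-6,8.8,0],[-9,13.2,0],[-11.7,17.6,0],[-11.7,17.6,0],[-11.7,17.6,-2],[-11.7,17.6,-4],[-11.7,17.6,-6]],"delta_rot":[[0,0,0],[0,0,0],[0,0,0],[0,0,0],[0,0,0],[0,0,0],[0,0,0],[0,0,0]],"hand":[0,0,0,0,0,0,0,0]}'
python3 -m creep '{"translation":[[0,0,0],[0.4,0.1,0],[0.8,0.2,0],[1.2,0.3,0],[1.5,0.3,0]],"delta_rot":[[0,0,0],[0,0,0],[0,0,0],[0,0,0],[0,0,0]],"hand":[0,0,0,0,0]}'
```

```text
clock: 8.38
position: [441.1, 228.6, 174.7]
ee_rot: [0.994, 0.106, -0.001, 0.001]
contact_force: [-0.7, -0.2, -0.2]
gripper_width: -0.1
grasp_force: 0.0
clock: 9.0
position: [456.3, 232.8, 176.5]
ee_rot: [0.994, 0.106, -0.0, -0.0]
contact_force: [-7.0, 2.2, 3.3]
gripper_width: -0.3
grasp_force: 3.1
```

```bash
python3 -m creep '{"translation":[[0.7,0.3,0],[1.4,0.5,0],[2.2,0.7,0],[2.9,0.8,0],[3.7,0.8,0],[4.4,0.8,0],[5.2,0.7,0],[5.9,0.6,0]],"delta_rot":[[0,0,-5],[0,0,-10],[0,0,-15],[0,0,-20],[0,0,-25],[0,0,-30],[0,0,-35],[0,0,-40]],"hand":[0,0,0,0,0,0,0,0]}'
```

```text
clock: 10.0
position: [514.1, 239.0, 176.3]
ee_rot: [0.97, -0.242, -0.001, 0.0]
contact_force: [-5.2, 2.5, 3.4]
gripper_width: -0.1
grasp_force: 2.9
```

```bash
python3 -m creep '{"translation":[[0.8,-0.3,0],[1.5,-0.6,0],[2.2,-0.9,0],[2.8,-1.3,0],[3.4,-1.8,0],[4.0,-2.3,0],[4.5,-2.8,0],[5.0,-3.4,0]],"delta_rot":[[0,0,-5],[0,0,-10],[0,0,-15],[0,0,-20],[0,0,-25],[0,0,-30],[0,0,-35],[0,0,-40]],"hand":[0,0,0,0,0,0,0,0]}'
python3 -m creep '{"translation":[[0.2,-0.3,0],[0.4,-0.6,0],[0.5,-0.9,0],[0.6,-1.2,0],[0.6,-1.2,0]],"delta_rot":[[0,0,-2.5],[0,0,-5],[0,0,-7],[0,0,-9],[0,0,-9]],"hand":[0,0,0,0,0]}'
```

```text
clock: 11.0
position: [564.8, 206.1, 176.4]
ee_rot: [0.829, -0.559, -0.001, -0.001]
contact_force: [-2.9, 4.2, 2.0]
gripper_width: 0.2
grasp_force: 2.9
clock: 11.62
position: [572.2, 194.5, 176.5]
ee_rot: [0.784, -0.621, -0.0, -0.002]
contact_force: [-0.0, 4.5, -1.3]
gripper_width: 0.3
grasp_force: 2.4
```

Now I'll nudge −y in small steps until the force rises at the stop.

```bash
python3 -m creep '{"translation":[[0.1,-0.2,0],[0.1,-0.4,0],[0.1,-0.4,0]],"delta_rot":[[0,0,-1],[0,0,-1.5],[0,0,-1.5]],"hand":[0,0,0]}'
python3 -m creep '{"translation":[[0.1,-0.2,0],[0.1,-0.3,0],[0.1,-0.3,0]],"delta_rot":[[0,0,0],[0,0,0],[0,0,0]],"hand":[0,0,0]}'
```

```text
clock: 12.0
position: [573.7, 190.8, 176.5]
ee_rot: [0.776, -0.631, 0.0, -0.003]
contact_force: [1.8, 5.6, -1.0]
gripper_width: -0.1
grasp_force: 2.6
clock: 12.38
position: [574.1, 189.9, 176.5]
ee_rot: [0.776, -0.631, -0.001, -0.004]
contact_force: [-1.2, 10.9, -0.8]
gripper_width: -0.4
grasp_force: 6.1
```

```bash
python3 -m creep '{"translation":[[0,-0.2,0],[0.1,-0.4,0],[0.1,-0.4,0]],"delta_rot":[[0,0,0],[0,0,0],[0,0,0]],"hand":[0,0,0]}'
python3 -m creep '{"translation":[[0,-0.2,0],[0,-0.3,0],[0,-0.3,0]],"delta_rot":[[0,0,0],[0,0,0],[0,0,0]],"hand":[0,0,0]}'
```

```text
clock: 12.75
position: [574.2, 189.6, 176.6]
ee_rot: [0.776, -0.631, -0.003, -0.006]
contact_force: [-6.4, 23.4, 0.4]
gripper_width: -0.4
grasp_force: 11.9
clock: 13.12
position: [574.3, 189.5, 176.7]
ee_rot: [0.776, -0.63, -0.004, -0.009]
contact_force: [-9.9, 31.0, 0.9]
gripper_width: -0.0
grasp_force: 15.8
```

At its stop. Back off and lift, then check.

```bash
python3 -m creep '{"translation":[[-0.1,0.8,0],[-0.3,1.8,0],[-0.6,3,0],[-0.6,3,2],[-0.6,3,4],[-0.6,3,7],[-6,6,8],[-11,9,8]],"delta_rot":[[0,0,0],[0,0,0],[0,0,0],[0,0,0],[0,0,0],[0,0,0],[0,0,0],[0,0,0]],"hand":[0,0,0,0,0,0,0,0]}'
python3 -m creep '{"translation":[[-5,4,0],[-10,8,0],[-15,12,0],[-15,12,0]],"delta_rot":[[0,0,0],[0,0,0],[0,0,0],[0,0,0]],"hand":[0,0,0,0]}'
python3 - <<'E'
from h import *
p,d=get_image('top');im=p[110:250,165:345,::-1]
cv2.imwrite('pics/t3c.png',cv2.resize(im,None,fx=4.25,fy=4.25,interpolation=cv2.INTER_CUBIC))
E
```

```text
clock: 14.12
position: [463.8, 268.8, 257.2]
ee_rot: [0.775, -0.632, 0.0, -0.001]
contact_force: [-0.8, 0.8, 0.1]
gripper_width: -0.3
grasp_force: 0.0
clock: 14.62
position: [311.8, 390.3, 256.5]
ee_rot: [0.777, -0.629, 0.0, -0.0]
contact_force: [-0.6, -1.3, -0.3]
gripper_width: -0.1
grasp_force: 0.0
```

View pics/t3c.png

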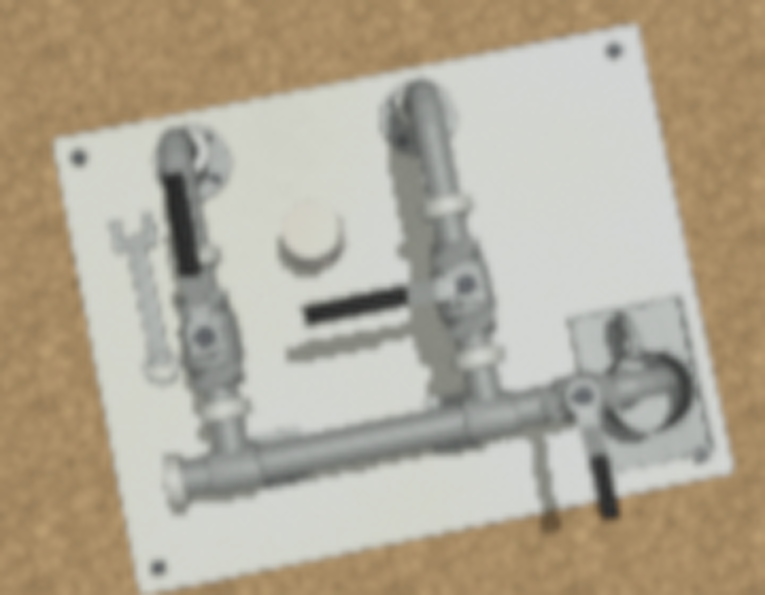

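Lever a's sleeve runs (408,296) to (305,316), across its pipe. Lever b's runs (190,275) to (173,175), along its pipe. The jar, spanner and outlet lever are unmoved. One angle check, then I'll hand in.

Run:
```python
from h import *
for s,p,q in [((466,284),(408,296),(305,316)),((205,336),(190,275),(173,175))]:
    s,p,q=[c2w(*t,190) for t in(s,p,q)]
    for v in ((p+q)/2-s,q-p): print(np.degrees(np.arctan2(v[1],v[0]))-12.1)
```

```text
89.99906891222282
89.62577097977982
0.914429130578652
-1.362924540226997
```

```bash
python3 -c "
from bench import *
print(job_done())"
```

```text
the job is handed in; nothing more can be done
None
```

The changeover is done and handed in: the right-hand lever (valve_a) was pushed shut first, then the left-hand lever (valve_b) fully open, each to its stop (about 90° and 0° from its pipe in the last image), with the outlet lever, jar and spanner unmoved there and the jug, bottles, funnel and tape not re-checked.

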